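# Shim the ribbon winder and shut its gate

## Robot

A 7-joint arm with a two-finger parallel gripper is mounted at the origin on the work surface. World frame = base frame: x ahead of the robot, y to its left, z up, the work surface at z = 0. Lengths are in mm, angles in rad, forces in N, time in s.
With the tool pointing down it reaches from about 400 to 850 mm from the base axis. Payload 10.4 kg.
Tool frame: the origin (TCP) lies between the finger pads; the fingertips stand 22 mm ahead of it and the grasp point (between the pads) lies 3 mm ahead of it; z points along the fingers, y is the line along which they close (so a half turn about z gives the same grasp; the last joint's range is limited). The gripper opens to 87 mm and grips with 3 to 60 N. Pads are 19 mm wide; open, the fingers measure 117 mm over their backs; the gripper's body (75 mm by 190 mm) begins 51 mm behind the grasp point.
Start: joints at [-1.272, 0.332, -0.065, 1.46, 0.022, 1.35, -0.088], TCP at [197.659, 592.942, 244.576] pointing down, gripper open.
Joint ranges: [-2.6, 2.6], [-0.5, 2.12], [-1.47, 1.34], [0.16, 2.42], [-1.27, 4.41], [0.06, 2.06], [-2.6, 2.6]. Speed limits (rad/s): [2.22, 2.22, 2.79, 2.79, 3.14, 3.14, 3.14].

## Interface

Orientations are given as [roll, pitch, yaw] about the fixed x, y, z axes, in that order (R = Rz(yaw) Ry(pitch) Rx(roll)).
In Python, from workcell import * gives the robot as it stands. The module is installed in compiled form; this text tells all that it offers.
- The arm moves only by the tool move_arm, never from a script. Its argument "series" is one flat list of numbers, 4 for each row, row after row: the shift along the tool's x, y, z in cm, then the turn about the tool's z in degrees. A call has 1 to 10 rows; each row is the pose to reach, as a shift and turn from the pose commanded when the call began, along the tool's axes at that moment; what a row does not reach only later rows make up. A row lasts 1/12 s, in which the tool goes at most 41.7 mm and 7.16 degrees, less where a joint would pass 70% of its speed; a pose out of reach is approached as far as the arm can. A call with a gripper value outside its range is refused whole. "hand" is the finger opening in cm, from 0 to 8.7, set as the call begins (left out, the last holds). The fingers move at their own pace and stop on an object; "squeeze" is the grip in N (left out, the last holds). Time passes only in rows, so rows that repeat a pose let the fingers close. It gives the time, the measured TCP pose, the force, the opening and the grip force at its end, in the units of the state.
- read_state(): the state, without advancing time (a new reading comes with each control period).
- snapshot(name): name is "side" or "top" or "wrist"; returns the picture (480x640x3 uint8, red, green, blue); there is no depth.
- get_calibration(name): a dict with "intrinsics" (3x3 intrinsics, pixels), "view" (4x4, takes a point from world to camera coordinates); the wrist camera has in their place "tool_from_camera" (4x4, takes a point from camera to tool coordinates, whose origin is the TCP and whose axes are the flange's). Camera axes: x right, y down, z forward; pixel columns grow to the right and rows downward; lengths in mm; the calibration is good to about 2 mm. The wrist camera is an equidistant fisheye: a pixel r from the principal point sees the ray r / f radians off the axis. A picture is of the moment at which its call begins: read the wrist's pose just before it. get_calibration takes no time and is no camera call.
- close_job(): hands the job in; it is judged then, once.
Trained networks look in the newest picture that a camera, given by its name, has taken for a name from the list of things; names that differ only in an ending like _2 or _b are one class to them, and where a whole thing is asked for, a point or a joint stands for the part that bears it (a point fixed in the world has none). Each returns a list of dicts, best first, with "confidence" (0 to 1); they miss things now and then, are a little off and sometimes report something else, mostly with a low value. They report only what shows in the picture. A call takes as long as a camera call. They do not tell look-alikes from the thing itself.
- silhouettes(query, camera): "region" (480x640 bool, what is visible of it) and "uv" ([column, row] in pixels, amid what is visible of it).
The state is a dict: "clock": time; "joint_pos": joint angles; "dq": joint speeds; "tau": joint torques, N m; "eef_pos": TCP position; "orientation": TCP orientation; "force": force on the tool from outside, world axes, zero at the start; "torque": the same for the moment, N m; "width": finger opening in mm; "grasp_force": force on a finger pad.
Only numpy, scipy, OpenCV 4.12 (cv2) and the standard library are available. Lean on these libraries where they do the work, as an engineer would, in place of code of your own. Each camera call takes 0.05 s, during which the arm holds its last target. There are 200 camera calls.

## Task

Take every C-shaped black spacer from the pocket tray and slide it sideways through its gap onto the winder's spindle, under the lock nut, so that the spacers lie stacked flat on the hub with their tabs towards the gate side. Then, with the wooden tapping bar and never with the hand, nudge the gate in small gentle taps until it meets its hidden stop, and lay the bar back in its blue rest. Leave the other things on the table where they are.

Things in the scene. Friction and masses are not known exactly. Their poses are not given: they have to be found in the camera images.
- winder: Ribbon winder, fixed: grey plate (180 x 230 mm, 12 mm thick) with an upright spindle, a green motor box (to 70 mm high) on its far side, a gate channel on its near side. Origin: spindle axis at table height. x points from the gate side over the spindle to the motor; y runs along the gate channel. Channel rails reach z 22 mm.
- spindle (a point): On the spindle axis at the top face of the hub, a steel disc of radius 34 mm: 34 mm above the table. From here the rod, 12 mm in diameter, rises 56 mm to the lock nut. Axes as the winder's.
- nut (a point): Top centre of the fixed brass lock nut, a disc 32 mm in diameter and 10 mm high that ends the rod, 100 mm above the table. A spacer does not pass over it.
- gate (a joint): Gate travel in m: 0 fully open, growing as it slides to the winder's -y; starts 0 to 20 mm closed. Slides with about 2.5 N of friction (more when faster), stays where it is left. It ends at a hard stop hidden in the channel cover, 85 to 105 mm from fully open; the only sign of the stop is that the gate moves no further.
- gate_strike (a point): Centre of the gate's strike face: a wooden pad 24 mm wide (winder x) from 17 to 63 mm above the table, looking to the winder's +y; this point is 42 mm up, at winder x -82 mm. Push to winder -y. The gate, an upright plate 8 x 30 mm in plan, 78 mm high, is centred 24 mm to -y of here. Open, it stands beside the way in to the spindle; home, it closes it behind the tabs.
- cover (a point): Top centre of the low grey channel cover, 44 (x) x 50 (y) mm, 28 mm above the table, which hides the gate's stop.
- tray: Fixed plywood tray with four pockets in a row along its y, at y = -99, -33, 33, 99 mm. Origin under the pocket centres at table height; pocket floor at z 8 mm, walls up to z 14 mm on three sides, open to -x, where the spacers' tabs overhang the tray's edge (at x = -28 mm) and can be pinched. A pocket may be empty.
- rest: Fixed shallow blue tray for the tapping bar, 48 x 140 mm outside, long side along y, 4 mm walls 9 mm high, floor top 4 mm above the table. Origin under its centre, at table height.
- bar: Tapping bar: plain wooden block, 28 (x) x 120 (y) x 26 (z) mm, about 90 g. Origin: its centre. It starts in its rest.
- c1: C-shaped spacer of black plastic, 10 mm thick, 30 g: ring of outer radius 26 mm, hole radius 13 mm, with a gap 19 mm wide at its narrowest, that opens to its +x, and a flat grip tab 14 mm wide that points to -x and ends 62 mm from the centre. Origin: centre of the hole at mid thickness (5 mm above its underside); z along the ring's axis. Starts flat in a pocket of the tray, or is absent.
- c1_tab (a point): Point on spacer c1's tab at mid thickness, 47 mm from the ring's centre: where to pinch.
- c2: C-shaped spacer of black plastic, 10 mm thick, 30 g: ring of outer radius 26 mm, hole radius 13 mm, with a gap 19 mm wide at its narrowest, that opens to its +x, and a flat grip tab 14 mm wide that points to -x and ends 62 mm from the centre. Origin: centre of the hole at mid thickness (5 mm above its underside); z along the ring's axis. Starts flat in a pocket of the tray, or is absent.
- c2_tab (a point): Point on spacer c2's tab at mid thickness, 47 mm from the ring's centre: where to pinch.
- c3: C-shaped spacer of black plastic, 10 mm thick, 30 g: ring of outer radius 26 mm, hole radius 13 mm, with a gap 19 mm wide at its narrowest, that opens to its +x, and a flat grip tab 14 mm wide that points to -x and ends 62 mm from the centre. Origin: centre of the hole at mid thickness (5 mm above its underside); z along the ring's axis. Starts flat in a pocket of the tray, or is absent.
- c3_tab (a point): Point on spacer c3's tab at mid thickness, 47 mm from the ring's centre: where to pinch.
- c4: C-shaped spacer of black plastic, 10 mm thick, 30 g: ring of outer radius 26 mm, hole radius 13 mm, with a gap 19 mm wide at its narrowest, that opens to its +x, and a flat grip tab 14 mm wide that points to -x and ends 62 mm from the centre. Origin: centre of the hole at mid thickness (5 mm above its underside); z along the ring's axis. Starts flat in a pocket of the tray, or is absent.
- c4_tab (a point): Point on spacer c4's tab at mid thickness, 47 mm from the ring's centre: where to pinch.
- washer: Bystander: closed steel washer, 42 mm across, 6 mm thick. Leave it.
- chalk: Bystander: white chalk slab 45 x 32 x 8 mm. Leave it.
- bobbin: Bystander: metal bobbin 24 mm across, 14 mm high. Leave it.
Things that resemble listed ones, but are neither listed nor needed, are in the scene too. Leave any white or yellow look-alike of the c1 alone.

How it is judged (in metres and radians):
On the way, in this order (a step that is already met when the one before it is completed fails the run):
1. every spacer present is round the spindle between hub and lock nut, tab to the gate side, let go (horizontal distance between each of c1, c2, c3, c4 and spindle below 0.009 m and height (world z) of c1 between 0.034 and 0.084 m and x of each of c1_tab, c2_tab, c3_tab, c4_tab in the frame of winder below -0.03 m and y of c1_tab in the frame of winder between -0.025 and 0.025 m and linear speed of each of c1, c2, c3, c4 below 0.03 m/s and contact force between each of c1, c2, c3, c4 and the fingers below 0.1 N and height (world z) of c2 between 0.034 and 0.084 m and y of c2_tab in the frame of winder between -0.025 and 0.025 m and height (world z) of c3 between 0.034 and 0.084 m and y of c3_tab in the frame of winder between -0.025 and 0.025 m and height (world z) of c4 between 0.034 and 0.084 m and y of c4_tab in the frame of winder between -0.025 and 0.025 m), for 0.3 s.
2. the gate is tapped home against its stop (value of joint gate above 0.0925 m), for 0.2 s.
At the end, for the whole second after the job is handed in: Every present spacer released on the spindle (centre within 9 mm of its axis), between hub and nut, flat within 0.12 rad, tab to the gate side (pinch point within 25 mm of the winder's x axis); gate within 2.5 mm of its stop; bar still in its rest, centred within 12 mm along each axis (all of step 1 and angle between the z axis of each of c1, c2, c3, c4 and the z axis of winder, either way round below 0.12 rad and value of joint gate above 0.0925 m and x of bar in the frame of rest between -0.012 and 0.012 m and y of bar in the frame of rest between -0.012 and 0.012 m and z of bar in the frame of rest below 0.024 m and linear speed of bar below 0.03 m/s); the robot touches nothing.
It fails at once if the gate is pushed by the hand instead of the bar (contact force between any of the fingers, the arm and gate above 4 N).
It fails at once if the gate is rammed: faster than 0.3 m/s (velocity of joint gate above 0.3 m/s).
It fails at once if a bystander is moved by more than 40 mm (distance of any of washer, chalk, bobbin from where it was at the start of the episode above 0.04 m).
Of c1, c2, c3, c4 only 2 to 4 are there at a start; the rules pass over those that are not, and their reading is None.
At some moment in a run one of bar may be knocked a few centimetres aside while the robot is not near it.
Once in a run the grip may slacken for a moment while it holds something.
It also fails if it takes over 210 s, if anything falls off the work surface, if the arm or the gripper's body presses on something with over 40 N, if the wrist force passes 120 N, or if a joint passes its speed limit or range.

## Working session

There is one attempt and no reset: what is moved stays moved. The work goes in short steps, Python scripts to look and compute and a tool call to move; the robot and the scene stay as the last step left them, time stands still between calls to the robot, and variables do not carry over. Pictures are saved under pics/ and viewed, at most 14 in all, crops included, and the job is handed in when it is done.

Besides the shell and the picture viewer there is one more tool, called after ">>>" by a JSON object that holds its "fn" and its "kwargs". move_arm: Moves the arm, as the interface text tells. Its arguments: {"type":"object","properties":{"series":{"type":"array","items":{"type":"number"}},"hand":{"type":"number"},"squeeze":{"type":"number"}},"required":["series"]}

```bash
mkdir -p pics
python3 - <<'E'
from workcell import *
import cv2,numpy as np
s=read_state();print(s)
for n in("top","side"):
    im=snapshot(n);cv2.imwrite(f"pics/{n}0.png",im[:,:,::-1]);c=get_calibration(n);print(n,c)
print(get_calibration("wrist"))
E
```

```text
{'clock': 0.0, 'joint_pos': array([-1.27160715,  0.33289123, -0.06467631,  1.46092857,  0.02160803,
        1.349914  , -0.08849547]), 'dq': array([-0.00177363,  0.00106498,  0.00056998,  0.00059485, -0.00015042,
       -0.00054738,  0.00099983]), 'tau': array([-6.19965749e-05, -6.23230934e+01,  2.50573573e-02, -3.89906216e+01,
       -6.11648359e-02,  3.91201722e-02,  1.51121703e-04]), 'eef_pos': array([197.57300126, 592.57520899, 243.74786984]), 'orientation': array([-3.14014944e+00,  8.24208936e-05,  2.81980816e+00]), 'force': array([-1.08786454,  0.09183088, -0.31325408]), 'torque': array([ 0.0161139 ,  0.02843381, -0.03198803]), 'grasp_force': 0.0, 'width': 86.90090771378544}
top {'intrinsics': array([[616.68807714,   0.        , 325.24042011],
       [  0.        , 616.68807714, 238.04973509],
       [  0.        ,   0.        ,   1.        ]]), 'view': array([[-2.68880864e-02, -9.99622976e-01, -5.56203990e-03,
         2.62767970e+00],
       [-9.95038308e-01,  2.72971138e-02, -9.56746254e-02,
         5.65752972e+02],
       [ 9.57903814e-02,  2.96193517e-03, -9.95397122e-01,
[... 470 characters left out ...]
    [ 2.15053815e-01, -7.40032493e-01, -6.37262713e-01,
         1.03141719e+03],
       [ 0.00000000e+00,  0.00000000e+00,  0.00000000e+00,
         1.00000000e+00]])}
{'intrinsics': array([[371.64829954,   0.        , 319.70424824],
       [  0.        , 371.64829954, 244.54342341],
       [  0.        ,   0.        ,   1.        ]]), 'tool_from_camera': array([[ 6.70217856e-05, -9.52059915e-01, -3.05911612e-01,
         8.48303948e+01],
       [ 9.99999194e-01,  4.51723578e-04, -1.18676822e-03,
         1.30896227e-01],
       [ 1.26806194e-03, -3.05911286e-01,  9.52059177e-01,
        -1.40417330e+02],
       [ 0.00000000e+00,  0.00000000e+00,  0.00000000e+00,
         1.00000000e+00]])}
```

View pics/top0.png

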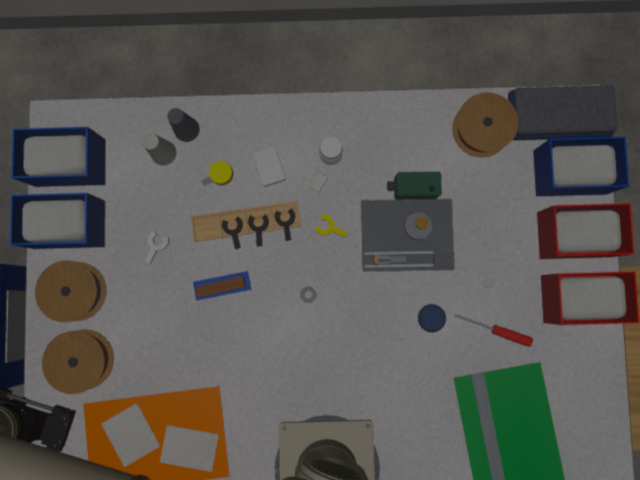

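View pics/side0.png

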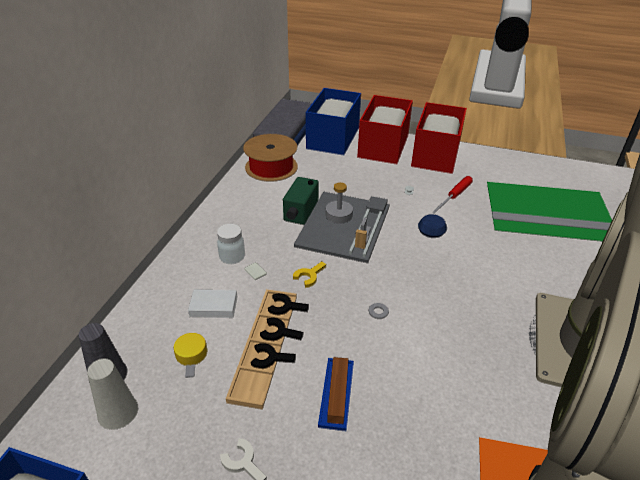

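Top picture: three black spacers in the tray at (233,228), (259,224), (285,219), with the leftmost pocket (205,228) empty. The white (156,243) and yellow (330,226) C's are look-alikes. The winder is at (407,235) with the nut at (422,222) and the gate pad at about (377,259). The bar lies in its rest at (221,286).

```bash
cat > h.py <<'E'
from workcell import *
import cv2,numpy as np
from scipy.spatial.transform import Rotation as Ro
def rayc(n,uv,st=None):
    c=get_calibration(n);K=c["intrinsics"];uv=np.atleast_2d(np.asarray(uv,float))
    x=(uv-K[:2,2])/[K[0,0],K[1,1]]
    if n=="wrist":
        r=np.linalg.norm(x,axis=1)+1e-12
        d=np.c_[x*(np.sin(r)/r)[:,None],np.cos(r)]
        T=np.eye(4);T[:3,:3]=Ro.from_euler("xyz",st["orientation"]).as_matrix();T[:3,3]=st["eef_pos"]
        M=T@c["tool_from_camera"]
    else:
        d=np.c_[x,np.ones(len(x))];M=np.linalg.inv(c["view"])
    return M[:3,3],d@M[:3,:3].T
def unp(n,uv,z,st=None):
    o,d=rayc(n,uv,st);return (o+d*((z-o[2])/d[:,2])[:,None])[:,:2]
def proj(n,P,st=None):
    c=get_calibration(n);K=c["intrinsics"];P=np.atleast_2d(P)
    if n=="wrist":
        T=np.eye(4);T[:3,:3]=Ro.from_euler("xyz",st["orientation"]).as_matrix();T[:3,3]=st["eef_pos"]
        V=np.linalg.inv(T@c["tool_from_camera"])
    else: V=c["view"]
    q=P@V[:3,:3].T+V[:3,3]
    if n=="wrist":
        r=np.linalg.norm(q[:,:2],axis=1)+1e-12;th=np.arctan2(r,q[:,2]);x=q[:,:2]*(th/r)[:,None]
    else: x=q[:,:2]/q[:,2:]
    return x*[K[0,0],K[1,1]]+K[:2,2]
def cm(st,target):
    "tool-frame shift in cm to a world TCP target"
    return Ro.from_euler("xyz",st["orientation"]).as_matrix().T@(np.asarray(target)-st["eef_pos"])/10
E
python3 - <<'E'
from h import *
Z={"winder":12,"tray":14,"rest":9,"bar":30,"c1":18,"gate":78,"nut":100,"cover":28}
for n in("top",):
    snapshot(n)
    for q,z in Z.items():
        for r in silhouettes(q,n)[:5]:
            m=r["region"].astype(np.uint8)
            if m.sum()<5: continue
            cs,_=cv2.findContours(m,0,2);c=max(cs,key=len).reshape(-1,2)
            w=unp(n,c,z).astype(np.float32);R=cv2.minAreaRect(w)
            print(q,round(r["confidence"],2),np.round(r["uv"]),np.round(R[0]),np.round(R[1]),round(R[2],1),m.sum())
E
```

```text
winder 0.86 [408. 227.] [ 605. -219.] [230. 251.] 89.6 7769
winder 0.35 [386. 260.] [ 510. -172.] [78. 25.] 88.4 254
tray 0.8 [237. 218.] [615. 187.] [ 66. 272.] 6.9 1874
tray 0.63 [223. 281.] [453. 248.] [ 52. 142.] 7.7 611
tray 0.22 [412. 231.] [ 604. -218.] [233. 252.] 89.4 7921
rest 0.92 [232. 279.] [456. 249.] [ 48. 138.] 7.9 389
rest 0.63 [410. 227.] [ 605. -220.] [231. 251.] 89.5 7692
bar 0.81 [220. 286.] [451. 251.] [ 29. 120.] 11.8 559
bar 0.25 [409. 225.] [ 603. -217.] [227. 248.] 89.5 7810
c1 0.86 [260. 226.] [589. 156.] [50. 76.] 88.4 271
c1 0.61 [154. 245.] [550. 417.] [52. 77.] 63.8 335
c1 0.53 [231. 231.] [586. 220.] [48. 76.] 89.2 274
c1 0.5 [333. 231.] [586. -24.] [77. 49.] 46.8 288
c1 0.49 [290. 221.] [603.  89.] [48. 73.] 88.9 253
gate 0.66 [385. 258.] [ 506. -166.] [75. 24.] 88.4 274
nut 0.55 [411. 226.] [ 593. -207.] [238. 218.] 0.3 7872
nut 0.44 [261. 226.] [580. 145.] [45. 72.] 89.1 249
cover 0.57 [410. 227.] [ 603. -218.] [230. 248.] 89.4 7848
```

>>> {"fn": "move_arm", "kwargs": {"series": [-4,-2,0,0,-8,-4.5,0,0,-12,-7,1,0,-16,-9,1,0,-20,-11,1,0,-24,-13.5,2,0,-28,-16,2,0,-31,-17.5,3,0,-34,-19,3,0,-36,-20,3,0]}}

```text
clock: 1.38
eef_pos: [477.0, 287.1, 214.3]
orientation: [-3.141, 0.0, 2.819]
force: [1.1, 0.8, 0.7]
width: 87.0
grasp_force: 0.0
```

>>> {"fn": "move_arm", "kwargs": {"series": [-3,-1.5,0,-5,-6,-3,1,-10,-9,-5,1,-15,-12,-7,1,-20,-14.4,-8.3,1.4,-25,-14.4,-8.3,1.4,-25,-14.4,-8.3,1.4,-25,-14.4,-8.3,1.4,-25]}}

```text
clock: 2.05
eef_pos: [586.0, 165.7, 200.5]
orientation: [3.141, -0.0, -3.028]
force: [-0.2, 0.8, -0.2]
width: 86.8
grasp_force: 0.0
```

Run:
```python
from h import *
s=read_state();print(s["eef_pos"],s["orientation"],s["joint_pos"])
im=snapshot("wrist");cv2.imwrite("pics/w1.png",im[:,:,::-1])
np.save("w1.npy",np.r_[s["eef_pos"],s["orientation"]])
for q in("c1","tray"):
  for r in silhouettes(q,"wrist")[:6]:
    m=r["region"].astype(np.uint8);cs,_=cv2.findContours(m,0,2);c=max(cs,key=len).reshape(-1,2)
    R=cv2.minAreaRect(unp("wrist",c,18 if q=="c1" else 14,s).astype(np.float32))
    print(q,r["confidence"],r["uv"],R,m.sum())
```

```text
[586.01378969 165.68641914 200.4506249 ] [ 3.14102463e+00 -3.37135818e-04 -3.02752547e+00] [-0.54275457  0.32353193  0.23909609  1.57857926 -0.08009901  1.24926204
  1.39461174]
c1 0.85 [312.7, 238.3] ((589.4855346679688, 156.5982666015625), (79.22709655761719, 51.38161849975586), 0.3622323274612427) 2091
c1 0.81 [135.6, 202.3] ((588.9313354492188, -22.507080078125), (80.23542785644531, 55.2491340637207), 66.19341278076172) 1918
c1 0.81 [560.2, 223.9] ((551.2733764648438, 412.57110595703125), (58.50627899169922, 79.46095275878906), 63.32890701293945) 1651
c1 0.73 [234.9, 240.6] ((601.1414184570312, 88.39138793945312), (79.08792877197266, 52.78460693359375), 5.652032375335693) 2027
c1 0.57 [375.5, 236.8] ((584.20751953125, 217.37234497070312), (78.44022369384766, 51.78902053833008), 12.335068702697754) 2046
tray 0.85 [351.4, 258.4] ((613.8375244140625, 189.40921020507812), (69.303955078125, 272.4862976074219), 7.057034015655518) 13960
tray 0.35 [233.3, 239.0] ((601.9813842773438, 86.86947631835938), (80.97864532470703, 56.42841720581055), 5.651998519897461) 2199
```

View pics/w1.png

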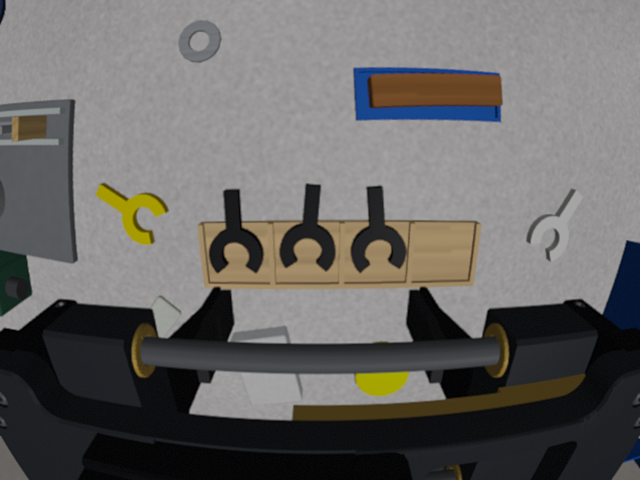

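Wrist picture: black spacers at (236,245), (307,243), (378,245). White (550,235) and yellow (140,213) have the same shape, but the task says to leave them, so the three black ones in the tray are meant. I'll confirm this in a crop with the fitted outlines.

```bash
cat >> h.py <<'E'
from scipy.optimize import minimize
def cpoly():
    a=np.arcsin(9.5/26);t=np.linspace(a,2*np.pi-a,60)
    o=26*np.c_[np.cos(t),np.sin(t)]
    b=np.arcsin(9.5/13);t2=np.linspace(2*np.pi-b,b,40)
    i=13*np.c_[np.cos(t2),np.sin(t2)]
    k=np.argmin(o[:,0]);w=np.arcsin(7/26)
    o1=o[np.arctan2(o[:,1],o[:,0])%(2*np.pi)<np.pi-w];o2=o[np.arctan2(o[:,1],o[:,0])%(2*np.pi)>np.pi+w]
    return np.vstack([o1,[[-25,7],[-62,7],[-62,-7],[-25,-7]],o2,i])
def cpix(n,p,z,st):
    c,s=np.cos(p[2]),np.sin(p[2]);q=cpoly()@np.array([[c,s],[-s,c]])+p[:2]
    return proj(n,np.c_[q,np.full(len(q),z)],st)
def cmask(n,p,z,st,S=4):
    m=np.zeros((480*S,640*S),np.uint8)
    for zz in np.linspace(z-5,z+5,6):
        cv2.fillPoly(m,[np.round(cpix(n,p,zz,st)*S+S/2-.5).astype(np.int32)],1)
    return m
def cfit(n,mask,p0,z,st,S=4):
    "fit spacer pose (x,y,yaw) at centre height z to a mask"
    M=cv2.resize(mask.astype(np.uint8),None,fx=S,fy=S,interpolation=0)
    x0,y0,w,h=cv2.boundingRect(M);sl=np.s_[max(0,y0-80):y0+h+80,max(0,x0-80):x0+w+80]
    def f(p):
        a=cmask(n,[p[0],p[1],p[2]/30],z,st,S)[sl];b=M[sl];return 1-(a&b).sum()/max(1,(a|b).sum())
    r=minimize(f,[p0[0],p0[1],p0[2]*30],method="Nelder-Mead",options=dict(initial_simplex=[[p0[0]+dx,p0[1]+dy,p0[2]*30+dr] for dx,dy,dr in((-3,-3,-3),(5,0,0),(0,5,0),(0,0,5))],xatol=.05,fatol=1e-4))
    return np.array([r.x[0],r.x[1],r.x[2]/30]),1-r.fun
E
python3 - <<'E'
from h import *
s=read_state();im=snapshot("wrist");v=im[:,:,::-1].copy()
for r in silhouettes("c1","wrist")[:8]:
    m=r["region"]
    if im[m].mean()>90: continue
    u=unp("wrist",[r["uv"]],18,s)[0]
    p,i=cfit("wrist",m,[u[0]+6,u[1],.1],13,s)
    print(r["uv"],np.round(p,3),"iou",round(i,3),im[m].mean(),"pinch53",np.round(p[:2]-53*np.array([np.cos(p[2]),np.sin(p[2])]),1))
    cv2.polylines(v,[np.round(cpix("wrist",p,18,s)).astype(np.int32)],1,(0,0,255),1)
cv2.imwrite("pics/crop1.png",cv2.resize(v[170:310,180:420],None,fx=3.3,fy=3.3))
E
```

```text
[309.7, 235.1] [6.12917e+02 1.56670e+02 1.70000e-02] iou 0.89 37.4493758668516 pinch53 [559.9 155.8]
[232.3, 241.0] [6.24212e+02 8.95000e+01 1.32000e-01] iou 0.886 34.241082410824106 pinch53 [571.7  82.5]
[377.6, 236.5] [6.06583e+02 2.23215e+02 2.18000e-01] iou 0.893 42.44577389170118 pinch53 [554.8 211.8]
```

View pics/crop1.png

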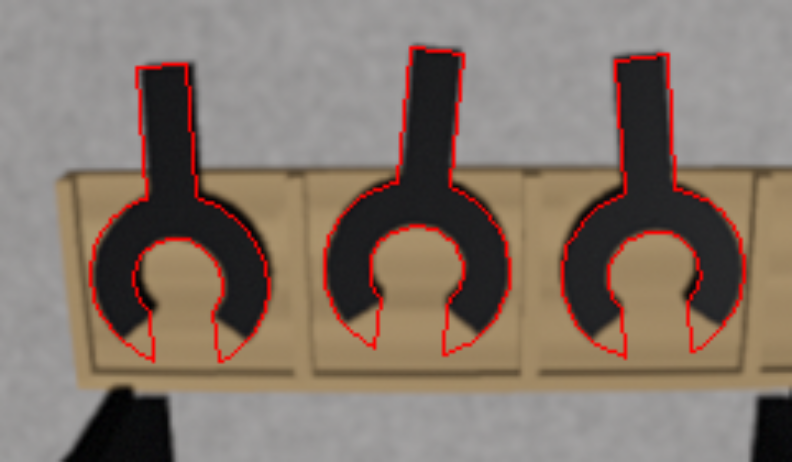

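The crop confirms three black C-spacers in the tray. My outline had the wrong tip cut, which is radial, so I'll fix that and refit.

```bash
sed -i 's|a=np.arcsin(9.5/26)|a=np.arcsin(9.5/13)|' h.py
cat >> h.py <<'E'
def spacers(n,z,st,im):
    out=[]
    for r in silhouettes("c1",n)[:8]:
        m=r["region"]
        if im[m].mean()>90: continue
        u=unp(n,[r["uv"]],z+5,st)[0]
        out.append(cfit(n,m,[u[0]+6,u[1],.1],z,st))
    return sorted(out,key=lambda a:a[0][1])
def go(st,p,z,pinch=53,yaw=None):
    "shift (cm) and turn (deg) to pinch spacer pose p, TCP height z"
    t=p[:2]-pinch*np.array([np.cos(p[2]),np.sin(p[2])])
    d=cm(st,[t[0],t[1],z]);w=(p[2]+np.pi-st["orientation"][2]+np.pi)%(2*np.pi)-np.pi
    return np.round(np.r_[d,-np.degrees(w)],2)
E
python3 - <<'E'
from h import *
s=read_state();im=snapshot("wrist")
o=spacers("wrist",13,s,im)
np.save("sp.npy",[a[0] for a in o])
for p,i in o: print(np.round(p,3),round(i,3),go(s,p,26))
E
```

```text
[6.24946e+02 8.99300e+01 1.40000e-01] 0.935 [ 2.3  -8.16 17.47 -1.36]
[6.13015e+02 1.56718e+02 1.70000e-02] 0.939 [ 2.69 -0.74 17.47  5.67]
[6.07054e+02 2.23342e+02 2.15000e-01] 0.943 [ 2.51  4.91 17.48 -5.65]
```

>>> {"fn": "move_arm", "kwargs": {"series": [0.8,-2.7,4,-1,1.6,-5.4,8,-1.4,2.3,-8.1,11,-1.4,2.3,-8.1,13,-1.4,2.3,-8.1,15,-1.4,2.3,-8.1,16.5,-1.4,2.3,-8.1,17.4,-1.4,2.3,-8.1,17.4,-1.4], "hand": 3.5}}

```text
clock: 3.07
eef_pos: [571.5, 82.1, 24.8]
orientation: [-3.141, -0.003, -3.002]
force: [-0.2, -0.0, -0.1]
width: 41.7
grasp_force: 0.0
```

>>> {"fn": "move_arm", "kwargs": {"series": [0,0,0,0,0,0,0,0,0,0,0,0,0,0,0,0,0,0,0,0,0,0,0,0], "hand": 0.5, "squeeze": 25}}

```text
clock: 3.57
eef_pos: [573.2, 82.2, 27.3]
orientation: [3.141, 0.001, -3.003]
force: [-1.0, -0.2, 3.4]
width: 13.9
grasp_force: 25.0
```

Run:
```python
from h import *
print("nut",unp("top",[[422,222.]],100),"pad",unp("top",[[377,259.]],63), "plate corners",unp("top",[[361,200],[451,199.5],[454,270],[362,270.]],12))
s=read_state();print(s["eef_pos"],cm(s,[470,-190,140]))
```

```text
nut [[ 590.61904935 -243.97498435]] pad [[ 507.69875529 -136.94988107]] plate corners [[ 661.32049653 -105.78509773]
 [ 656.27750663 -333.33214905]
 [ 477.96190464 -332.56020788]
 [ 484.20542389 -102.54233235]]
[573.21780079  82.18541472  27.27504997] [ 13.97828137 -25.52166833 -11.30085762]
```

>>> {"fn": "move_arm", "kwargs": {"series": [0,0,-1,0,0,0,-3,0,0,0,-5,0,0,0,-8,0,0,0,-11,0]}}

```text
clock: 3.98
eef_pos: [572.0, 81.7, 137.9]
orientation: [-3.141, -0.001, -3.003]
force: [0.3, -0.0, 0.2]
width: 13.6
grasp_force: 25.0
```

>>> {"fn": "move_arm", "kwargs": {"series": [2,-4,0,1,4,-8,0,2,6,-12,0,3,8,-16,0,4,10,-20,0,5,12,-23.5,0,6,13.5,-27,0,7,14.7,-29.3,0,8,15.3,-30.5,0,9,15.3,-30.5,0,9]}}

```text
clock: 4.82
eef_pos: [461.5, -245.3, 137.3]
orientation: [-3.141, 0.0, 3.116]
force: [-0.2, 0.3, -0.9]
width: 13.6
grasp_force: 25.0
```

>>> {"fn": "move_arm", "kwargs": {"series": [0,0,0,0,0,0,0,0,0,0,0,0]}}

```text
clock: 5.07
eef_pos: [464.1, -239.6, 136.6]
orientation: [3.141, 0.0, 3.126]
force: [-0.3, -0.3, -0.3]
width: 13.4
grasp_force: 25.0
```

Run:
```python
from h import *
s=read_state();print(s["eef_pos"],s["orientation"],s["joint_pos"])
im=snapshot("wrist");cv2.imwrite("pics/w2.png",im[:,:,::-1])
for q in("c1","nut","spindle","gate_strike","winder","gate"):
  for r in silhouettes(q,"wrist")[:2]:
    m=r["region"].astype(np.uint8);print(q,r["confidence"],r["uv"],cv2.boundingRect(m),m.sum())
```

```text
[ 464.14075734 -239.63735322  136.55848573] [3.14093720e+00 3.18970229e-05 3.12624421e+00] [-0.05270897  0.20659295  0.49485592  1.88677242 -0.11165827  1.07528447
  2.04195116]
c1 0.8 [322.7, 332.5] (289, 292, 63, 113) 2280
c1 0.58 [531.0, 368.5] (519, 359, 23, 28) 423
nut 0.9 [353.5, 284.1] (203, 258, 284, 147) 13607
spindle 0.79 [353.5, 283.4] (203, 258, 285, 146) 13555
gate_strike 0.65 [425.6, 297.5] (358, 283, 121, 44) 2791
winder 0.79 [352.8, 282.9] (203, 257, 285, 148) 13863
```

View pics/w2.png

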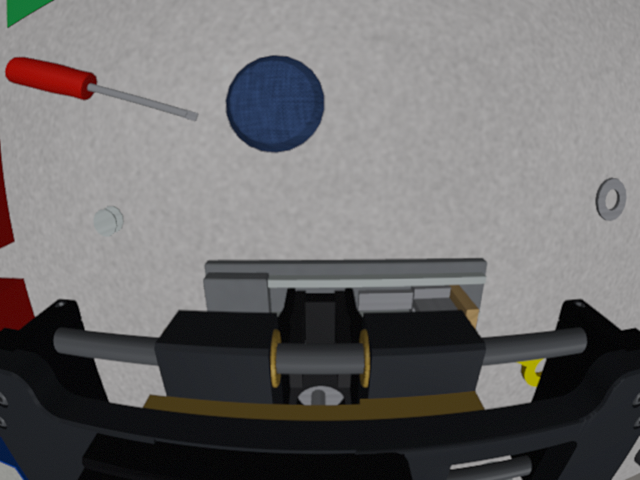

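The hand hides the winder from here: the plate edge is at rows 258–310 and the gate pad at about (465,300). I'll look from above the winder instead.

>>> {"fn": "move_arm", "kwargs": {"series": [-2,0,-3,0,-5,0,-6,0,-8,0,-9,0,-11,0,-11.5,0,-14,0,-11.5,0,-16,0,-11.5,0,-16,0,-11.5,0,-16,0,-11.5,0,-16,0,-11.5,0]}}

```text
clock: 6.17
eef_pos: [622.7, -244.6, 251.1]
orientation: [-3.141, -0.001, 3.123]
force: [-0.4, -0.8, 0.0]
width: 13.7
grasp_force: 25.0
```

Run:
```python
from h import *
s=read_state();print(s["eef_pos"],s["orientation"],s["width"])
im=snapshot("wrist");cv2.imwrite("pics/w3.png",im[:,:,::-1])
```

```text
[ 622.66854257 -244.58091514  251.12446282] [-3.14147765e+00 -1.07258608e-03  3.12280035e+00] 13.748690563286686
```

View pics/w3.png

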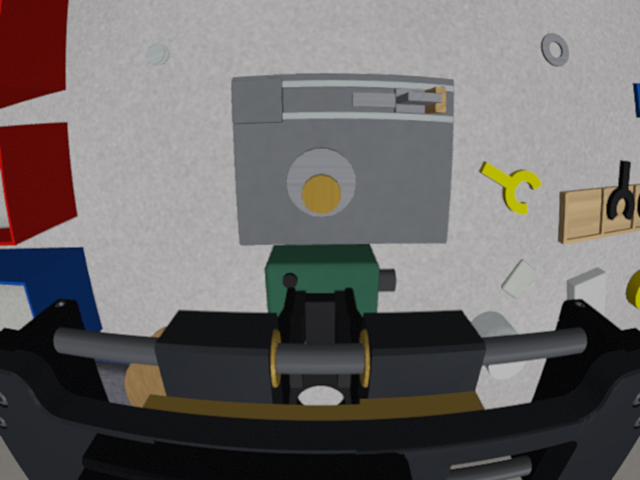

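Wrist picture: nut at (321,194), hub at (321,182), gate pad at about (440,99), channel cover at (258,101), and the plate corners are clear.

Run:
```python
from h import *
def nut(n,im,box,st):
    x0,y0,x1,y1=box;c=cv2.cvtColor(im,cv2.COLOR_RGB2HSV)[y0:y1,x0:x1]
    m=((c[...,0]>10)&(c[...,0]<30)&(c[...,1]>110)).astype(np.uint8)
    k=max(cv2.findContours(m,0,1)[0],key=cv2.contourArea).reshape(-1,2)+[x0,y0]
    w=unp(n,k,100,st).astype(np.float32)
    A=np.c_[2*w,np.ones(len(w))];q=np.linalg.lstsq(A,(w**2).sum(1),rcond=None)[0]
    return np.round([*q[:2],np.sqrt(q[2]+q[0]**2+q[1]**2)],1),k.min(0),k.max(0)
s=read_state();im=snapshot("wrist");print("wrist nut",nut("wrist",im,(285,165,360,220),s))
g=cv2.cvtColor(im,cv2.COLOR_RGB2GRAY)
c=unp("wrist",[[232,79],[453,79],[447,243],[240,243]],12,s);print("plate",np.round(c,1),c.mean(0))
e=c[3]-c[0]+c[2]-c[1];print("yaw deg",np.degrees(np.arctan2(e[1],e[0])),np.degrees(np.arctan2((c[1]-c[0])[1],(c[1]-c[0])[0]))-90)
print("hub",unp("wrist",[[287,182],[356,182],[321.5,149.]],34,s))
print("pad",unp("wrist",[[446,99.]],63,s),"cover",unp("wrist",[[258,101.]],28,s))
t=snapshot("top");print("top",nut("top",t,(408,208,436,234),None))
t=snapshot("side");print("side",nut("side",t,(325,175,355,200),None))
```

```text
wrist nut (array([ 589.1, -243.2,   15. ]), array([303, 175]), array([339, 213]))
plate [[ 481.2 -331.5]
 [ 481.2 -103.6]
 [ 660.3 -103.7]
 [ 656.1 -332.5]] [ 569.69579674 -217.81429473]
yaw deg -0.18314755901274404 -0.015473455957419446
hub [[ 588.08392583 -276.09092634]
 [ 589.31615411 -209.10238961]
 [ 556.77261026 -242.02318683]]
pad [[ 507.99605202 -129.29370148]] cover [[ 507.56978506 -302.45419787]]Traceback (most recent call last):
  File "<stdin>", line 15, in <module>
  File "<stdin>", line 5, in nut
ValueError: max() iterable argument is empty
```

>>> {"fn": "move_arm", "kwargs": {"series": [4,0,0,0,8,0,0,0,12,0,0,0,15.8,0,1,0,15.8,0,5,0,15.8,0,9,0,15.8,0,12.5,0,15.8,0,15.5,0,15.8,0,17.7,0,15.8,0,17.7,0]}}

```text
clock: 7.15
eef_pos: [462.4, -240.1, 70.8]
orientation: [3.14, -0.006, 3.123]
force: [-0.6, 0.1, -0.9]
width: 13.6
grasp_force: 25.0
```

>>> {"fn": "move_arm", "kwargs": {"series": [0,0,0,0,0,0,0,0,0,0,0,0]}}

```text
clock: 7.4
eef_pos: [466.5, -241.9, 76.5]
orientation: [-3.141, 0.003, 3.123]
force: [0.6, -1.2, -0.1]
width: 13.6
grasp_force: 25.0
```

Run:
```python
from h import *
s=read_state();print(s["eef_pos"],s["orientation"],s["width"],s["force"],cm(s,[537,-242,74]))
a=snapshot("top");b=snapshot("side")
cv2.imwrite("pics/ts4.png",np.hstack([cv2.resize(a[170:290,350:470],(400,400),interpolation=2),cv2.resize(b[140:260,280:400],(400,400),interpolation=2)])[:,:,::-1])
```

```text
[ 466.48208375 -241.85242673   76.4722795 ] [-3.14101660e+00  3.10151282e-03  3.12328232e+00] 13.619406797442876 [ 0.59202796 -1.23392193 -0.09179559] [-7.05007904  0.11451358  0.2690292 ]
```

View pics/ts4.png

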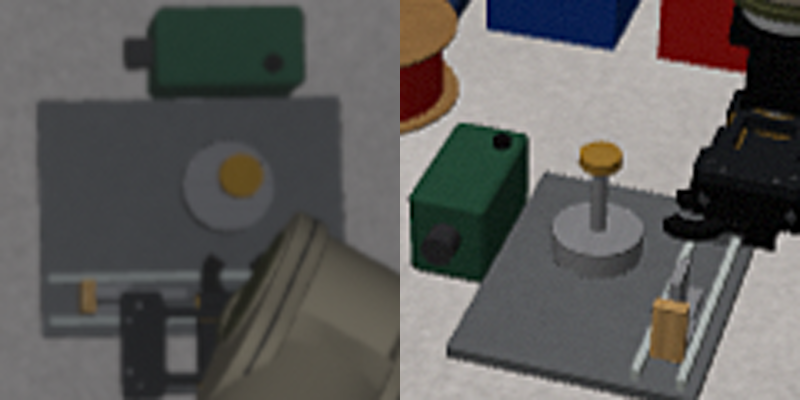

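The side crop shows the ring held level at about (690,228) in the crop, between hub and nut height, facing the rod. Sliding in slowly.

>>> {"fn": "move_arm", "kwargs": {"series": [-0.6,0,0.2,0,-1.2,0,0.2,0,-1.8,0,0.2,0,-2.4,0,0.2,0,-2.8,0,0.2,0,-3.2,0,0.2,0,-3.5,0,0.2,0,-3.5,0,0.2,0,-3.5,0,0.2,0]}}

```text
clock: 8.25
eef_pos: [500.3, -242.0, 72.4]
orientation: [3.142, -0.0, 3.123]
force: [-0.3, 0.4, -0.8]
width: 13.3
grasp_force: 25.0
```

Run:
```python
from h import *
s=read_state();print(s["eef_pos"],s["orientation"],s["width"],s["force"],cm(s,[537,-242,74]))
a=snapshot("top");b=snapshot("side")
for p in silhouettes("c1","side")[:5]: print(p["confidence"],p["uv"],p["region"].sum())
cv2.imwrite("pics/ts5.png",np.hstack([cv2.resize(a[190:280,380:470],(400,400),interpolation=2),cv2.resize(b[160:230,310:380],(400,400),interpolation=2)])[:,:,::-1])
```

```text
[ 500.34768739 -241.968958     72.37540077] [ 3.14152638e+00 -3.34751407e-04  3.12346736e+00] 13.275389348557894 [-0.28121539  0.4446119  -0.8237005 ] [-3.66463089  0.0633369  -0.16368248]
0.94 [271.9, 359.4] 644
0.81 [243.7, 460.0] 738
0.64 [354.2, 208.2] 140
0.62 [279.2, 332.9] 542
0.59 [305.8, 270.1] 390
```

View pics/ts5.png

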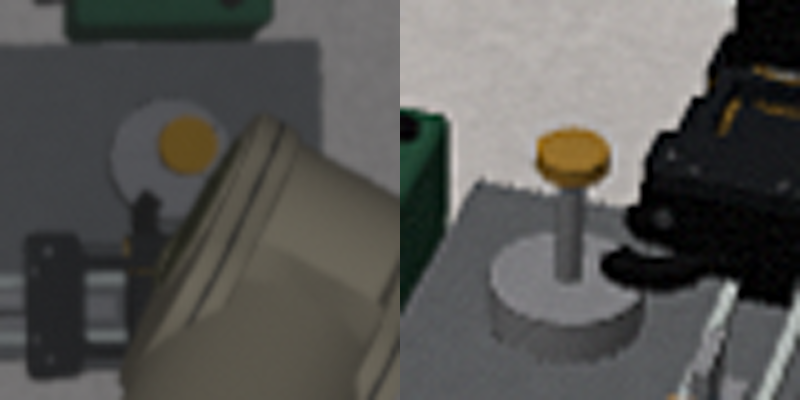

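The side crop shows the ring tip just reaching the rod side, between nut and hub. There is no contact force, so I'll continue the slide.

>>> {"fn": "move_arm", "kwargs": {"series": [-0.4,0,-0.1,0,-0.8,0,-0.1,0,-1.2,0,-0.1,0,-1.6,0,-0.1,0,-2,0,-0.1,0,-2.4,0,-0.1,0,-2.8,0,-0.1,0,-3.2,0,-0.1,0,-3.6,0,-0.1,0,-3.6,0,-0.1,0]}}

```text
clock: 9.23
eef_pos: [537.2, -242.4, 73.5]
orientation: [-3.142, 0.0, 3.124]
force: [-0.3, 0.0, -0.4]
width: 13.7
grasp_force: 25.0
```

>>> {"fn": "move_arm", "kwargs": {"series": [0,0,0,0,0,0,0,0,0,0,0,0]}}

```text
clock: 9.48
eef_pos: [536.2, -242.7, 73.5]
orientation: [3.141, -0.0, 3.123]
force: [-0.2, 0.2, -0.5]
width: 13.7
grasp_force: 25.0
```

Run:
```python
from h import *
s=read_state();print(s["eef_pos"],s["orientation"],s["width"],s["force"],cm(s,[537,-242,57]))
b=snapshot("side")
cv2.imwrite("pics/s6.png",cv2.resize(b[160:230,310:380],(400,400),interpolation=2)[:,:,::-1])
```

```text
[ 536.16383144 -242.66570907   73.4761511 ] [ 3.14146410e+00 -1.88075891e-04  3.12329566e+00] 13.742580512310811 [-0.19381326  0.21938324 -0.47318711] [-0.08269476  0.06787781  1.64760833]
```

View pics/s6.png

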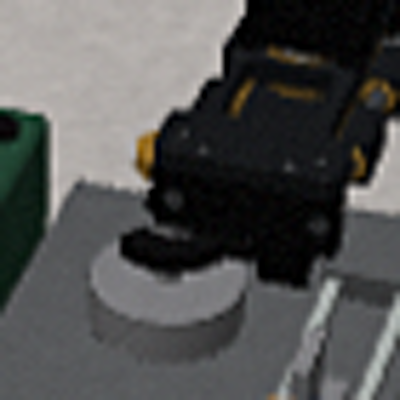

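>>> {"fn": "move_arm", "kwargs": {"series": [0,0.05,0.4,0,0,0.05,0.8,0,0,0.05,1.2,0,0,0.05,1.6,0,0,0.05,1.7,0,0,0.05,1.7,0,0,0.05,1.7,0]}}

```text
clock: 10.12
eef_pos: [536.3, -242.1, 56.4]
orientation: [3.142, -0.0, 3.123]
force: [-0.7, 0.2, 0.0]
width: 13.6
grasp_force: 25.0
```

>>> {"fn": "move_arm", "kwargs": {"series": [0,0,0,0,0,0,0,0,0,0,0,0,0,0,0,0,0,0,0,0], "hand": 3}}

```text
clock: 10.53
eef_pos: [536.5, -242.1, 56.6]
orientation: [3.142, 0.0, 3.123]
force: [0.1, 0.1, -0.2]
width: 29.1
grasp_force: 0.0
```

>>> {"fn": "move_arm", "kwargs": {"series": [0,0,-1,0,0,0,-3,0,0,0,-6,0,0,0,-9,0,0,0,-12,0,-3,1,-15,0,-6,2,-17,0,-9,3,-18.5,0,-9,3,-18.5,0,-9,3,-18.5,0]}}

```text
clock: 11.37
eef_pos: [628.4, -212.7, 242.5]
orientation: [-3.141, 0.001, 3.126]
force: [-0.6, -0.3, 0.0]
width: 30.0
grasp_force: 0.0
```

Run:
```python
from h import *
s=read_state();print(s["eef_pos"],s["orientation"],s["width"])
im=snapshot("wrist");cv2.imwrite("pics/w7.png",im[:,:,::-1])
for p,i in spacers("wrist",39,s,im): print(p,i)
P=np.load("sp.npy")
print(cm(s,[585,160,200]))
```

```text
[ 628.38983885 -212.6839704   242.48637877] [-3.14105150e+00  1.27348385e-03  3.12580700e+00] 29.9630458353244
[ 5.87942574e+02 -2.43726940e+02 -2.02442068e-02] 0.7694264501434614
[6.09705491e+02 1.31238184e+02 3.02797405e-02] 0.8474818091025824
[6.01286514e+02 1.94984540e+02 2.20970822e-01] 0.8586317477284875
[ 4.93213125 37.19755322  4.22223146]
```

View pics/w7.png

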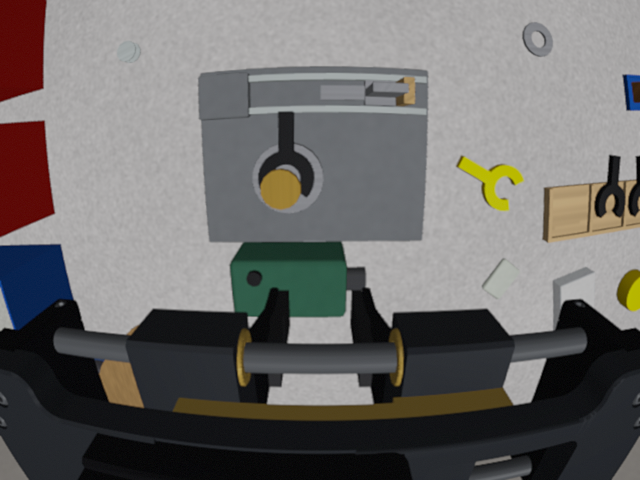

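Spacer 1 lies flat round the spindle, tab towards the gate, at pixel (287,170). The fit gives its centre about 2 mm off the axis. Next is the middle spacer.

>>> {"fn": "move_arm", "kwargs": {"series": [1,4,0,0,2,8,0,0,3,12,0,0,3.5,16,1,-1,4,20,2,-1.9,5,24,4,-1.9,6,28,6,-1.9,7,32,8,-1.9,7.4,35.5,10,-1.9,7.4,36.7,10,-1.9]}}

```text
clock: 12.3
eef_pos: [555.9, 157.4, 138.4]
orientation: [-3.142, -0.005, -3.124]
force: [-0.8, 0.3, 0.3]
width: 29.9
grasp_force: 0.0
```

>>> {"fn": "move_arm", "kwargs": {"series": [0,0,0,0,0,0,0,0,0,0,0,0]}}

```text
clock: 12.55
eef_pos: [559.6, 152.6, 141.8]
orientation: [-3.141, 0.0, -3.128]
force: [-0.3, -0.9, 0.3]
width: 30.1
grasp_force: 0.0
```

Run:
```python
from h import *
s=read_state();print(s["eef_pos"],s["orientation"],s["width"]);P=np.load("sp.npy");print(go(s,P[1],27))
im=snapshot("wrist")
for p,i in spacers("wrist",13,s,im): print(np.round(p,3),i,go(s,p,27))
```

```text
[559.55048252 152.60735604 141.80707975] [-3.14085036e+00  1.15192026e-04 -3.12843081e+00] 30.096444975097203
[-0.05  0.33 11.48 -0.22]
[6.13059e+02 1.56881e+02 1.10000e-02] 0.8927082885747433 [-0.05  0.38 11.48  0.12]
[6.06688e+02 2.23119e+02 2.15000e-01] 0.9261708703451556 [  0.39   5.94  11.48 -11.55]
[4.90887e+02 2.40139e+02 3.28000e-01] 0.14645683869474657 [ 11.79   7.21  11.47 -18.03]
```

>>> {"fn": "move_arm", "kwargs": {"series": [0,0.3,3,0,0,0.3,6,0,0,0.3,8.5,0,0,0.3,10.5,0,0,0.3,11.5,0,0,0.3,11.5,0,0,0.3,11.5,0]}}

```text
clock: 13.23
eef_pos: [560.0, 156.8, 27.2]
orientation: [-3.141, 0.0, -3.128]
force: [0.8, -0.1, 0.9]
width: 30.3
grasp_force: 0.0
```

>>> {"fn": "move_arm", "kwargs": {"series": [0,0,0,0,0,0,0,0,0,0,0,0,0,0,0,0,0,0,0,0,0,0,0,0], "hand": 0.5, "squeeze": 25}}

```text
clock: 13.73
eef_pos: [560.1, 157.8, 27.3]
orientation: [3.141, 0.001, -3.126]
force: [-0.2, 0.4, 4.5]
width: 13.6
grasp_force: 24.9
```

>>> {"fn": "move_arm", "kwargs": {"series": [0,0,-1,0,0,0,-3,0,0,0,-5,0,0,0,-8,0,0,0,-11,0,0,0,-11,0]}}

```text
clock: 14.23
eef_pos: [562.2, 158.2, 143.0]
orientation: [3.138, 0.008, -3.127]
force: [1.0, -0.2, 0.2]
width: 13.5
grasp_force: 24.9
```

Run:
```python
from h import *
s=read_state();print(s["eef_pos"],s["orientation"],s["width"],cm(s,[465,-242,95]),cm(s,[537,-242,83]))
```

```text
[562.24918848 158.16968003 143.01393323] [ 3.13835927  0.0076416  -3.12701302] 13.47243134176624 [ 10.34368638 -39.88599537   4.5935474 ] [  3.15383162 -39.99502229   5.84817951]
```

>>> {"fn": "move_arm", "kwargs": {"series": [1,-3,-0.5,0,2,-7,-0.5,0,3,-11,-0.5,0,4,-15,0,0.5,5,-19,0,1,6,-23,0,1.3,7,-27,1,1.3,8,-31,2,1.3,9,-35,3,1.3,10.3,-38,4,1.3]}}

```text
clock: 15.07
eef_pos: [461.7, -226.7, 96.9]
orientation: [-3.141, 0.001, 3.133]
force: [0.2, 0.5, 1.0]
width: 13.8
grasp_force: 24.9
```

>>> {"fn": "move_arm", "kwargs": {"series": [0,-1.3,1,0,0,-1.9,2.5,0,0,-1.9,2.5,0,0,-1.9,2.5,0,0,-1.9,2.5,0]}}

```text
clock: 15.48
eef_pos: [462.6, -242.2, 72.2]
orientation: [3.141, 0.0, 3.135]
force: [0.5, -0.3, 0.3]
width: 14.3
grasp_force: 24.9
```

Run:
```python
from h import *
s=read_state();print(s["eef_pos"],s["orientation"],s["width"],cm(s,[537.5,-242.3,75]))
```

```text
[ 462.6192798  -242.1896684    72.18087883] [3.14121066e+00 3.49511822e-04 3.13494910e+00] 14.29221245936516 [-7.48807814  0.03882084 -0.27928015]
```

>>> {"fn": "move_arm", "kwargs": {"series": [-0.7,0,-0.2,0,-1.5,0,-0.3,0,-2.3,0,-0.3,0,-3.1,0,-0.3,0,-3.5,0,-0.3,0,-4,0,-0.3,0,-4.4,0,-0.3,0,-4.8,0,-0.3,0,-5.2,0,-0.3,0,-5.6,0,-0.3,0]}}

```text
clock: 16.32
eef_pos: [518.4, -243.4, 74.5]
orientation: [3.141, -0.0, 3.134]
force: [0.3, 0.0, -0.4]
width: 13.8
grasp_force: 24.9
```

Run:
```python
from h import *
s=read_state();print(s["eef_pos"],s["orientation"],s["width"],s["force"],cm(s,[537.5,-242.3,75]))
```

```text
[ 518.40373499 -243.44607029   74.47627131] [ 3.14146700e+00 -9.94568630e-05  3.13378468e+00] 13.82410844088101 [ 0.29565027  0.01135109 -0.43891052] [-1.90866823  0.1295203  -0.05254643]
```

>>> {"fn": "move_arm", "kwargs": {"series": [-0.4,0.1,0,0,-0.8,0.1,0,0,-1.2,0.1,0,0,-1.6,0.1,0,0,-1.9,0.1,0,0,-1.9,0.1,0,0,-1.9,0.1,0.3,0,-1.9,0.1,0.6,0,-1.9,0.1,0.9,0,-1.9,0.1,0.9,0]}}

```text
clock: 17.15
eef_pos: [536.9, -242.5, 65.0]
orientation: [3.141, -0.0, 3.134]
force: [1.0, 0.2, 0.5]
width: 13.8
grasp_force: 24.9
```

>>> {"fn": "move_arm", "kwargs": {"series": [0,0,0,0,0,0,0,0,0,0,0,0,0,0,0,0,0,0,0,0]}}

```text
clock: 17.57
eef_pos: [537.1, -242.5, 65.5]
orientation: [3.141, -0.0, 3.134]
force: [0.2, -0.7, 0.3]
width: 13.6
grasp_force: 24.9
```

>>> {"fn": "move_arm", "kwargs": {"series": [0,0,0,0,0,0,0,0,0,0,0,0,0,0,0,0,0,0,0,0], "hand": 3}}

```text
clock: 17.98
eef_pos: [537.1, -242.5, 65.5]
orientation: [3.141, -0.0, 3.134]
force: [-0.3, -0.3, 0.6]
width: 28.9
grasp_force: 0.0
```

>>> {"fn": "move_arm", "kwargs": {"series": [0,0,-1,0,0,0,-3,0,0,0,-6,0,0,0,-9,0,0,0,-12,0,-3,1,-15,0,-6,2,-17,0,-9,3,-18,0,-9,3,-18,0,-9,3,-18,0]}}

```text
clock: 18.82
eef_pos: [628.7, -212.1, 246.1]
orientation: [-3.141, 0.001, 3.136]
force: [0.0, 0.7, -0.1]
width: 30.3
grasp_force: 0.0
```

Run:
```python
from h import *
s=read_state();print(s["eef_pos"],s["orientation"],s["width"])
im=snapshot("wrist");cv2.imwrite("pics/w8.png",im[40:260,180:480,::-1])
for p,i in spacers("wrist",49,s,im): print(np.round(p,3),i)
```

```text
[ 628.71022614 -212.11650736  246.13038534] [-3.14108540e+00  6.93752114e-04  3.13632338e+00] 30.29531029147171
[ 5.89693e+02 -2.42664e+02 -4.00000e-03] 0.7945805430759233
[ 5.81849e+02 -2.33895e+02 -2.64000e-01] 0.00369984969360615
[6.00822e+02 1.83262e+02 2.11000e-01] 0.8734163851351351
```

View pics/w8.png

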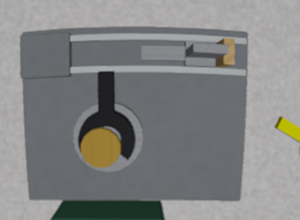

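Crop: the stack's ring and single visible tab line up at (105,120), centred on the nut. Now the third spacer.

>>> {"fn": "move_arm", "kwargs": {"series": [1,4,0,-1,2,8,0,-2,3,12,0,-4,3.5,16,1,-6,4,20,2,-8,5,24,3,-10,6,28,4,-11.6,7,32,5,-12.6,7.6,36,5,-12.6,7.6,39,5,-12.6]}}

```text
clock: 19.75
eef_pos: [551.8, 179.6, 195.0]
orientation: [3.141, -0.002, -2.928]
force: [0.2, -0.2, 0.8]
width: 29.8
grasp_force: 0.0
```

>>> {"fn": "move_arm", "kwargs": {"series": [0.8,2.5,2,0,0.8,3.3,4,0,0.8,3.3,6,0,0.8,3.3,6,0,0.8,3.3,6,0,0.8,3.3,6,0]}}

```text
clock: 20.25
eef_pos: [540.2, 206.8, 136.9]
orientation: [-3.142, 0.001, -2.931]
force: [0.3, -0.9, 0.8]
width: 29.8
grasp_force: 0.0
```

Run:
```python
from h import *
s=read_state();print(s["eef_pos"],s["orientation"],s["width"]);P=np.load("sp.npy");print(go(s,P[2],27.2))
im=snapshot("wrist")
for p,i in spacers("wrist",13,s,im): print(np.round(p,3),i,go(s,p,27.2))
```

```text
[540.18770059 206.76080656 136.87842642] [-3.14158846e+00  1.20537633e-03 -2.93114205e+00] 29.797110773513722
[-1.57  0.2  10.97 -0.23]
[6.06957e+02 2.22864e+02 2.10000e-01] 0.9127579737335835 [-1.550e+00  1.800e-01  1.097e+01  1.000e-02]
```

>>> {"fn": "move_arm", "kwargs": {"series": [-0.8,0.2,2,0,-1.5,0.2,4,0,-1.5,0.2,6.5,0,-1.5,0.2,8.5,0,-1.5,0.2,10.2,0,-1.5,0.2,11,0,-1.5,0.2,11,0,-1.5,0.2,11,0]}}

```text
clock: 21.02
eef_pos: [554.4, 213.0, 26.5]
orientation: [3.141, 0.001, -2.93]
force: [0.1, 0.5, 1.4]
width: 29.9
grasp_force: 0.0
```

>>> {"fn": "move_arm", "kwargs": {"series": [0,0,0,0,0,0,0,0,0,0,0,0,0,0,0,0,0,0,0,0,0,0,0,0], "hand": 0.5, "squeeze": 25}}

```text
clock: 21.52
eef_pos: [554.2, 213.3, 26.1]
orientation: [3.141, 0.001, -2.929]
force: [-1.2, -0.5, 3.5]
width: 13.6
grasp_force: 24.9
```

>>> {"fn": "move_arm", "kwargs": {"series": [0,0,-1,0,0,0,-3,0,0,0,-5,0,0,0,-8,0,0,0,-11,0,0,0,-11,0,0,0,-11,0]}}

```text
clock: 22.1
eef_pos: [554.7, 213.4, 137.8]
orientation: [3.14, 0.003, -2.929]
force: [0.3, -0.4, -0.8]
width: 13.2
grasp_force: 24.9
```

Run:
```python
from h import *
s=read_state();print(s["eef_pos"],s["orientation"],s["width"],cm(s,[463,-242.3,100]))
```

```text
[554.7455599  213.36770928 137.84164765] [ 3.1404063   0.00343342 -2.92947761] 13.201762055828258 [ 18.57489903 -42.61840322   3.66985373]
```

>>> {"fn": "move_arm", "kwargs": {"series": [1.7,-3.8,0,1,3.4,-7.6,0,2,5,-11.4,0,4,6.7,-15.2,0,6,8.4,-19,0,8,10,-22.8,0,10,11.7,-26.6,0,11.6,13.4,-30.4,0,12.6,15,-34.2,0,12.6,16.5,-37,0,12.6]}}

```text
clock: 22.93
eef_pos: [468.7, -186.6, 134.9]
orientation: [-3.141, -0.001, 3.132]
force: [0.4, -0.0, 0.2]
width: 13.8
grasp_force: 24.9
```

>>> {"fn": "move_arm", "kwargs": {"series": [0,0,0,0,0,0,0,0,0,0,0,0]}}

```text
clock: 23.18
eef_pos: [470.2, -182.5, 134.8]
orientation: [3.141, -0.001, 3.134]
force: [-1.0, 0.6, -0.3]
width: 13.6
grasp_force: 24.9
```

Run:
```python
from h import *
s=read_state();print(s["eef_pos"],s["orientation"],s["width"],cm(s,[463,-242.4,80]))
```

```text
[ 470.17645816 -182.49986477  134.81046636] [ 3.14090581e+00 -1.39499736e-03  3.13434842e+00] 13.562179068740098 [ 0.66658764 -5.99881897  5.47786287]
```

>>> {"fn": "move_arm", "kwargs": {"series": [0.3,-3,1,0,0.6,-5,2.5,0,0.6,-6,4,0,0.6,-6,5.4,0,0.6,-6,5.4,0,0.6,-6,5.4,0,0.6,-6,5.4,0]}}

```text
clock: 23.77
eef_pos: [464.8, -242.2, 82.0]
orientation: [3.141, 0.0, 3.136]
force: [-0.7, -0.2, 0.1]
width: 13.4
grasp_force: 24.9
```

Run:
```python
from h import *
s=read_state();print(s["eef_pos"],s["orientation"],s["width"],cm(s,[537,-242.5,80]))
b=snapshot("side")
cv2.imwrite("pics/s9.png",cv2.resize(b[160:230,310:380],(400,400),interpolation=2)[:,:,::-1])
```

```text
[ 464.75374858 -242.17719538   81.9835035 ] [3.14123515e+00 2.30633686e-04 3.13609379e+00] 13.365418805171096 [-7.22464748  0.00737552  0.20001925]
```

View pics/s9.png

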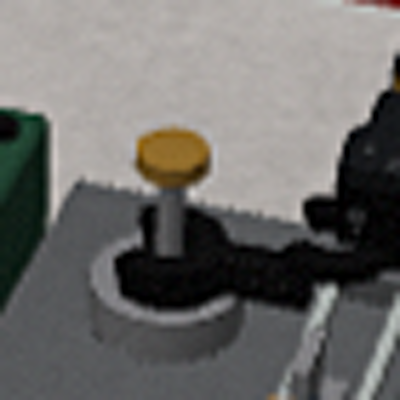

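The side crop shows a flat stack of two round the rod, and the third ring held level at right (330,215). Sliding it in.

>>> {"fn": "move_arm", "kwargs": {"series": [-0.7,0,0.2,0,-1.4,0,0.2,0,-2.1,0,0.2,0,-2.8,0,0.2,0,-3.2,0,0.2,0,-3.6,0,0.2,0,-4.1,0,0.2,0,-4.6,0,0.2,0,-5,0,0.2,0,-5.4,0,0.2,0]}}

```text
clock: 24.65
eef_pos: [518.4, -243.8, 79.5]
orientation: [3.142, -0.0, 3.134]
force: [-0.2, 0.0, -1.1]
width: 13.5
grasp_force: 24.9
```

Run:
```python
from h import *
s=read_state();print(s["eef_pos"],s["width"],s["force"],cm(s,[537,-242.5,74.5]))
```

```text
[ 518.40498197 -243.7946012    79.47977862] 13.47502194056328 [-0.16448602  0.048745   -1.09613768] [-1.8584818   0.14370161  0.49787958]
```

>>> {"fn": "move_arm", "kwargs": {"series": [-0.4,0.1,0,0,-0.8,0.1,0,0,-1.2,0.1,0,0,-1.6,0.1,0,0,-1.9,0.1,0,0,-1.9,0.1,0,0,-1.9,0.1,0.2,0,-1.9,0.1,0.4,0,-1.9,0.1,0.5,0,-1.9,0.1,0.5,0]}}

```text
clock: 25.48
eef_pos: [536.8, -243.0, 74.4]
orientation: [3.141, -0.0, 3.134]
force: [-0.1, -0.5, 1.4]
width: 13.5
grasp_force: 24.9
```

>>> {"fn": "move_arm", "kwargs": {"series": [0,0,0,0,0,0,0,0,0,0,0,0,0,0,0,0,0,0,0,0]}}

```text
clock: 25.9
eef_pos: [536.9, -243.0, 74.5]
orientation: [3.141, -0.0, 3.134]
force: [-1.0, 0.4, 1.6]
width: 14.1
grasp_force: 24.9
```

>>> {"fn": "move_arm", "kwargs": {"series": [0,0,0,0,0,0,0,0,0,0,0,0,0,0,0,0,0,0,0,0], "hand": 3}}

```text
clock: 26.32
eef_pos: [537.1, -242.9, 74.5]
orientation: [3.142, 0.0, 3.134]
force: [0.1, -0.1, 0.6]
width: 29.3
grasp_force: 0.0
```

>>> {"fn": "move_arm", "kwargs": {"series": [0,0,-1,0,0,0,-3,0,0,0,-6,0,0,0,-9,0,0,0,-12,0,-3,1,-15,0,-6,2,-17,0,-9,3,-18,0,-9,3,-18,0,-9,3,-18,0]}}

```text
clock: 27.15
eef_pos: [628.6, -212.5, 255.1]
orientation: [-3.141, 0.001, 3.136]
force: [-0.7, -0.5, -0.2]
width: 30.0
grasp_force: 0.0
```

Run:
```python
from h import *
s=read_state();print(s["eef_pos"],s["orientation"],s["width"])
im=snapshot("wrist");a=im[40:260,180:480]
for p,i in spacers("wrist",59,s,im): print(np.round(p,3),i)
b=snapshot("side")[150:240,300:420]
cv2.imwrite("pics/w10.png",np.hstack([cv2.resize(a,(400,293)),cv2.resize(b,(391,293))])[:,:,::-1])
snapshot("top")
for q,z in(("bar",30),("rest",9)):
  for r in silhouettes(q,"top")[:2]:
    c=max(cv2.findContours(r["region"].astype(np.uint8),0,2)[0],key=len).reshape(-1,2)
    print(q,r["confidence"],r["uv"],cv2.minAreaRect(unp("top",c,z).astype(np.float32)))
```

```text
[ 628.60628593 -212.47475997  255.07460294] [-3.14096099e+00  5.46281700e-04  3.13643248e+00] 30.01570431233694
[ 5.90074e+02 -2.43399e+02 -4.00000e-03] 0.8331038281465161
[ 580.775 -221.072    0.   ] 0.0
bar 0.89 [218.2, 286.2] ((451.05816650390625, 249.49838256835938), (30.848119735717773, 120.90507507324219), 10.987654685974121)
rest 0.69 [227.1, 279.4] ((454.28204345703125, 249.44651794433594), (49.16205596923828, 140.54074096679688), 9.769427299499512)
```

View pics/w10.png

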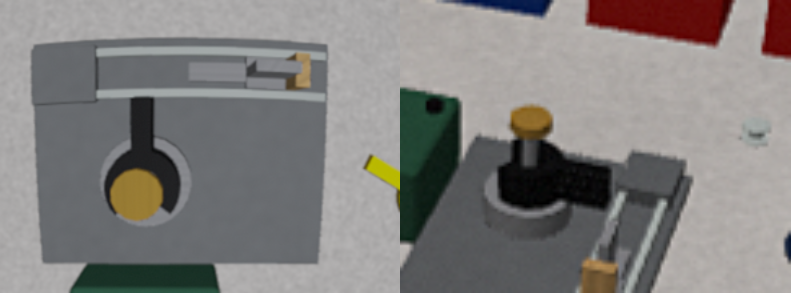

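All three spacers are stacked flat on the hub with their tabs towards the gate. Next I turn to the bar.

>>> {"fn": "move_arm", "kwargs": {"series": [1.5,3.8,0,7,3,7.6,0,14,4.5,11.4,0,21,6,15.2,0,28,7.5,19,0.5,35,9,22.8,1,42,10.5,26.6,1.5,49,12,30.4,2,56,13.5,34.2,3,63,15,38,4,70], "hand": 5}}

```text
clock: 28.28
eef_pos: [494.5, 129.8, 223.9]
orientation: [3.14, -0.001, 2.021]
force: [0.3, -0.9, 0.6]
width: 50.1
grasp_force: 0.0
```

>>> {"fn": "move_arm", "kwargs": {"series": [3,1.5,1,7,4,1.5,1,9,4,1.5,1,9,4,1.5,1,9,4,1.5,1,9]}}

```text
clock: 28.7
eef_pos: [491.8, 169.8, 214.0]
orientation: [3.141, 0.0, 1.869]
force: [0.6, -1.0, 0.7]
width: 49.8
grasp_force: 0.0
```

```bash
cat >> h.py <<'E'
def rects(st,pr=True):
    out={}
    im=snapshot("wrist")
    for q,z in(("bar",30),("rest",9)):
      for r in silhouettes(q,"wrist")[:2]:
        c=max(cv2.findContours(r["region"].astype(np.uint8),0,2)[0],key=len).reshape(-1,2)
        if pr: print(q,r["confidence"],np.round(r["uv"]),[np.round(a,1) for a in cv2.minAreaRect(unp("wrist",c,z,st).astype(np.float32))])
    return im
E
python3 - <<'E'
from h import *
s=read_state();print(s["eef_pos"],s["orientation"],s["joint_pos"],s["width"])
im=rects(s);cv2.imwrite("pics/w11.png",im[:,:,::-1])
E
```

```text
[491.76242625 169.75807625 214.01644226] [3.14116859e+00 1.37556083e-05 1.86944438e+00] [-0.87782213  0.11768664  0.49619154  1.80276189 -0.05918005  1.23535173
 -0.06640488] 49.82137298325403
bar 0.85 [307. 120.] [array([451.7, 252.7]), array([ 28.4, 119.4]), np.float64(11.5)]
rest 0.64 [324. 127.] [array([454.3, 251.9]), array([ 48.7, 141.4]), np.float64(9.6)]
```

>>> {"fn": "move_arm", "kwargs": {"series": [3,-0.5,2,2,6,-1,4,4,9.1,-1.4,7,5.6,9.1,-1.4,10,5.6,9.1,-1.4,12,5.6,9.1,-1.4,12,5.6,9.1,-1.4,12,5.6]}}

```text
clock: 29.43
eef_pos: [451.3, 253.1, 93.6]
orientation: [-3.14, 0.001, 1.771]
force: [-0.1, 0.2, 1.3]
width: 49.8
grasp_force: 0.0
```

Run:
```python
from h import *
s=read_state();print(s["eef_pos"],s["orientation"])
im=rects(s);print(cm(s,[451.7,252.7,33]));cv2.imwrite("pics/w12.png",im[:,:,::-1])
```

```text
[451.29367466 253.14665032  93.62413837] [-3.14038078e+00  1.05886999e-03  1.77116244e+00]
bar 0.85 [325. 250.] [array([450.2, 260.4]), array([ 28.9, 110.7]), np.float64(11.8)]
rest 0.9 [351. 234.] [array([453.7, 257.3]), array([ 49.3, 131. ]), np.float64(9.7)]
[-0.04543913  0.03827696  6.06242341]
```

>>> {"fn": "move_arm", "kwargs": {"series": [0,0,2,0,0,0,4,0,0,0,5.2,0,0,0,6,0,0,0,6,0,0,0,6,0]}}

```text
clock: 30.08
eef_pos: [451.6, 254.2, 34.3]
orientation: [3.141, -0.0, 1.772]
force: [1.2, -0.3, 0.4]
width: 50.5
grasp_force: 0.0
```

>>> {"fn": "move_arm", "kwargs": {"series": [0,0,0,0,0,0,0,0,0,0,0,0,0,0,0,0,0,0,0,0,0,0,0,0], "hand": 1.5, "squeeze": 40}}

```text
clock: 30.58
eef_pos: [451.3, 254.4, 34.1]
orientation: [3.141, -0.0, 1.772]
force: [-0.3, -0.7, 4.2]
width: 27.7
grasp_force: 40.0
```

>>> {"fn": "move_arm", "kwargs": {"series": [0,0,-1,0,0,0,-3,0,0,0,-6,0,0,0,-9,0,0,0,-9,0,0,0,-9,0]}}

```text
clock: 31.08
eef_pos: [452.0, 254.8, 125.7]
orientation: [3.139, -0.002, 1.772]
force: [0.6, -0.3, -1.3]
width: 27.7
grasp_force: 40.0
```

Run:
```python
from h import *
s=read_state();print(s["eef_pos"],s["orientation"],cm(s,[507.5,-40,120]))
```

```text
[451.99917696 254.83385293 125.68752893] [ 3.13855943e+00 -2.17021423e-03  1.77227847e+00] [-29.99882286  -0.46398117   0.50224521]
```

>>> {"fn": "move_arm", "kwargs": {"series": [-3,0,0,1,-6,0,0,2,-10,-0.1,0,4,-14,-0.2,0,6,-18,-0.3,0,8,-22,-0.4,0,10,-26,-0.5,1,11.5,-29,-0.5,2,11.5,-30,-0.5,3,11.5,-30,-0.5,3,11.5]}}

```text
clock: 31.92
eef_pos: [504.5, -44.3, 91.3]
orientation: [-3.138, 0.002, 1.566]
force: [-0.7, 0.1, -1.4]
width: 27.5
grasp_force: 40.0
```

>>> {"fn": "move_arm", "kwargs": {"series": [0,0,0,0,0,0,0,0,0,0,0,0]}}

```text
clock: 32.17
eef_pos: [506.3, -39.3, 93.8]
orientation: [-3.142, -0.001, 1.574]
force: [0.3, 1.0, -0.4]
width: 27.7
grasp_force: 40.0
```

Run:
```python
from h import *
s=read_state();print(s["eef_pos"],s["orientation"],s["width"],cm(s,[507.5,-40,62]))
b=snapshot("side")
for q in("gate_strike","bar","gate"):
  for r in silhouettes(q,"side")[:3]: print(q,r["confidence"],r["uv"],r["region"].sum())
cv2.imwrite("pics/s13.png",cv2.resize(b[150:290,260:440],(720,560),interpolation=2)[:,:,::-1])
```

```text
[506.30385775 -39.26299485  93.83359814] [-3.14154057e+00 -6.20336631e-04  1.57367842e+00] 27.652185557087513 [-0.07601969  0.11956712  3.18330705]
bar 0.67 [351.5, 262.7] 573
```

>>> {"fn": "move_arm", "kwargs": {"series": [0,0.1,0.8,0,0,0.1,1.6,0,0,0.1,2.4,0,0,0.1,3.2,0,0,0.1,3.2,0,0,0.1,3.2,0]}}

```text
clock: 32.87
eef_pos: [506.7, -41.0, 60.9]
orientation: [-3.14, 0.0, 1.571]
force: [0.3, 0.3, -0.7]
width: 27.7
grasp_force: 40.0
```

>>> {"fn": "move_arm", "kwargs": {"series": [-0.3,0,0,0,-0.6,0,0,0,-0.9,0,0,0,-1.2,0,0,0,-1.5,0,0,0,-1.8,0,0,0,-2.1,0,0,0,-2.4,0,0,0,-2.7,0,0,0,-3,0,0,0]}}

```text
clock: 33.7
eef_pos: [507.3, -70.5, 61.6]
orientation: [-3.141, -0.001, 1.572]
force: [-1.0, 2.4, 0.4]
width: 27.4
grasp_force: 40.0
```

>>> {"fn": "move_arm", "kwargs": {"series": [-0.3,0,0,0,-0.6,0,0,0,-0.9,0,0,0,-1.2,0,0,0,-1.5,0,0,0]}}

```text
clock: 34.12
eef_pos: [507.2, -85.9, 61.6]
orientation: [-3.141, -0.0, 1.572]
force: [-1.4, 3.5, -0.1]
width: 27.7
grasp_force: 40.0
```

Contact: about 3 N of gate friction. I'll keep pushing gently.

>>> {"fn": "move_arm", "kwargs": {"series": [-0.3,0,0,0,-0.6,0,0,0,-0.9,0,0,0,-1.2,0,0,0,-1.5,0,0,0,-1.8,0,0,0,-2.1,0,0,0,-2.4,0,0,0,-2.7,0,0,0,-3,0,0,0]}}

```text
clock: 34.95
eef_pos: [507.2, -116.0, 61.6]
orientation: [-3.141, -0.0, 1.572]
force: [-1.3, 2.1, -0.4]
width: 27.9
grasp_force: 40.0
```

>>> {"fn": "move_arm", "kwargs": {"series": [-0.2,0,0,0,-0.4,0,0,0,-0.6,0,0,0,-0.8,0,0,0,-1,0,0,0]}}

```text
clock: 35.37
eef_pos: [507.3, -125.9, 61.6]
orientation: [-3.141, -0.0, 1.572]
force: [-1.5, 2.4, -1.0]
width: 27.8
grasp_force: 40.0
```

>>> {"fn": "move_arm", "kwargs": {"series": [-0.2,0,0,0,-0.4,0,0,0,-0.6,0,0,0,-0.8,0,0,0,-1,0,0,0]}}

```text
clock: 35.78
eef_pos: [507.3, -135.9, 61.6]
orientation: [-3.141, -0.0, 1.572]
force: [-1.8, 3.1, -1.4]
width: 27.8
grasp_force: 40.0
```

Roughly 70 mm of travel so far. Continuing in small steps.

>>> {"fn": "move_arm", "kwargs": {"series": [-0.2,0,0,0,-0.4,0,0,0,-0.6,0,0,0,-0.6,0,0,0]}}

```text
clock: 36.12
eef_pos: [507.4, -142.3, 61.7]
orientation: [3.141, 0.0, 1.571]
force: [-1.4, 0.1, -0.6]
width: 27.8
grasp_force: 40.0
```

>>> {"fn": "move_arm", "kwargs": {"series": [-0.2,0,0,0,-0.4,0,0,0,-0.6,0,0,0,-0.6,0,0,0]}}

```text
clock: 36.45
eef_pos: [507.5, -148.3, 61.8]
orientation: [3.141, 0.0, 1.571]
force: [-0.8, 0.3, -1.0]
width: 27.8
grasp_force: 40.0
```

>>> {"fn": "move_arm", "kwargs": {"series": [-0.2,0,0,0,-0.4,0,0,0,-0.5,0,0,0,-0.5,0,0,0]}}

```text
clock: 36.78
eef_pos: [507.4, -153.2, 61.7]
orientation: [3.141, 0.0, 1.571]
force: [-0.3, 0.7, -0.8]
width: 27.3
grasp_force: 40.0
```

>>> {"fn": "move_arm", "kwargs": {"series": [-0.15,0,0,0,-0.3,0,0,0,-0.45,0,0,0]}}

```text
clock: 37.03
eef_pos: [507.4, -157.2, 61.7]
orientation: [-3.142, -0.0, 1.572]
force: [-0.2, 11.0, 2.1]
width: 27.4
grasp_force: 40.0
```

>>> {"fn": "move_arm", "kwargs": {"series": [-0.15,0,0,0,-0.3,0,0,0,-0.45,0,0,0]}}

```text
clock: 37.28
eef_pos: [507.6, -157.4, 61.5]
orientation: [-3.14, -0.006, 1.574]
force: [-3.8, 23.6, 7.7]
width: 27.5
grasp_force: 40.0
```

>>> {"fn": "move_arm", "kwargs": {"series": [-0.15,0,0,0,-0.3,0,0,0,-0.45,0,0,0]}}

```text
clock: 37.53
eef_pos: [507.8, -158.0, 61.2]
orientation: [-3.139, -0.011, 1.577]
force: [-3.5, 36.2, 10.9]
width: 27.7
grasp_force: 40.0
```

Run:
```python
from h import *
s=read_state();print(s["eef_pos"],s["force"],s["torque"])
b=snapshot("side");snapshot("top")
cv2.imwrite("pics/s14.png",cv2.resize(b[150:270,290:410],(600,600),interpolation=2)[:,:,::-1])
for c in("side","top"):
 for q in("gate","bar"):
  for r in silhouettes(q,c)[:2]: print(c,q,r["confidence"],r["uv"],r["region"].sum())
```

```text
[ 507.84187719 -158.04908906   61.23616131] [-3.48730622 36.1875601  10.8822792 ] [ 7.84953994  0.9200651  -0.39844349]
side gate 0.29 [405.4, 186.2] 38
side bar 0.74 [362.9, 238.2] 488
top bar 0.45 [368.6, 259.6] 131
```

The force jumped from 3 to over 20 N with no further motion, so the gate has met its stop. Backing off and returning the bar.

>>> {"fn": "move_arm", "kwargs": {"series": [0.3,0,0,0,0.6,0,0,0,0.9,0,0,0,1.2,0,0,0,2,0,0,0,3.5,0,0,0,5.5,0,0,0,8,0,-0.5,0,10,0,-1,0,10,0,-1,0]}}

```text
clock: 38.67
eef_pos: [508.1, -61.9, 72.3]
orientation: [3.141, -0.002, 1.576]
force: [1.0, 0.1, 0.1]
width: 27.8
grasp_force: 40.0
```

Run:
```python
from h import *
s=read_state();print(s["eef_pos"],s["orientation"],s["width"],s["force"],cm(s,[454.5,254,120]))
b=snapshot("side")
cv2.imwrite("pics/s15.png",cv2.resize(b[150:270,290:410],(600,600),interpolation=2)[:,:,::-1])
```

```text
[508.06105169 -61.88419894  72.25688579] [ 3.14060153e+00 -1.65273360e-03  1.57605495e+00] 27.767842982106544 [0.98508015 0.07373801 0.06143391] [31.62399624 -5.18523753 -4.72719336]
```

View pics/s15.png

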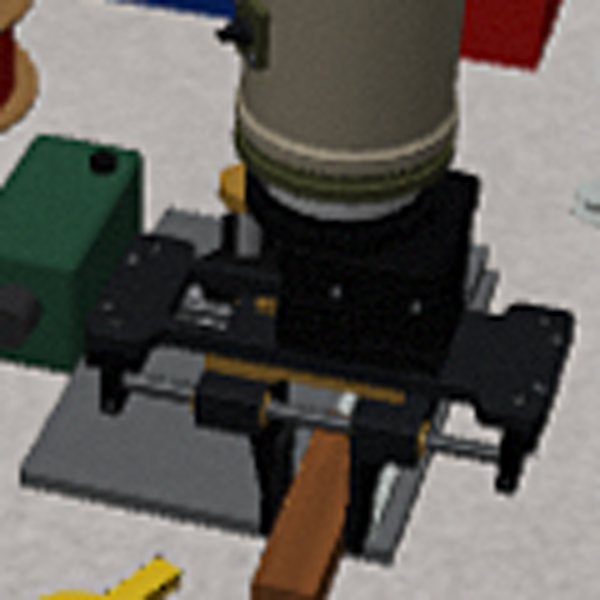

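The side crop shows the bar still gripped, now clear of the gate. Carrying it above the rest.

>>> {"fn": "move_arm", "kwargs": {"series": [3.5,-0.5,-1,0,7.5,-1,-2,-1,11.5,-1.6,-3,-2,15.5,-2.2,-4,-4,19.5,-2.8,-4.7,-6,23,-3.5,-4.7,-8,26.5,-4.2,-4.7,-9.3,29.5,-4.8,-4.7,-9.3,31.6,-5.2,-4.7,-9.3,31.6,-5.2,-4.7,-9.3]}}

```text
clock: 39.55
eef_pos: [453.9, 253.9, 118.5]
orientation: [3.141, -0.001, 1.739]
force: [-1.6, 0.4, -1.1]
width: 27.9
grasp_force: 40.0
```

>>> {"fn": "move_arm", "kwargs": {"series": [0,0,0,0,0,0,0,0,0,0,0,0]}}

```text
clock: 39.8
eef_pos: [455.7, 248.0, 118.6]
orientation: [3.142, 0.0, 1.731]
force: [1.4, -0.6, -0.3]
width: 27.7
grasp_force: 40.0
```

Run:
```python
from h import *
s=read_state();print(s["eef_pos"],s["orientation"],s["width"],cm(s,[454.3,253.5,60]))
im=snapshot("wrist");R=Ro.from_euler("xyz",s["orientation"]).as_matrix()
for q,z in(("bar",s["eef_pos"][2]-4),("rest",9)):
  for r in silhouettes(q,"wrist")[:2]:
    m=r["region"].astype(np.uint8);c=max(cv2.findContours(m,0,2)[0],key=len).reshape(-1,2)
    w=unp("wrist",c,z,s);t=np.c_[w-s["eef_pos"][:2],0*w[:,0]]@R
    print(q,r["confidence"],cv2.boundingRect(m),[np.round(a,1) for a in cv2.minAreaRect(w.astype(np.float32))],"tool x",t[:,0].min(),t[:,0].max(),"y",t[:,1].min(),t[:,1].max())
s2=snapshot("side")
from itertools import product
for r in silhouettes("bar","side")[:1]:
    m=r["region"]
    # predicted bar mask for several pitches/offsets (tool frame: bar along tool x)
    best=[]
    for off,dz,pit in product(range(-14,15,2),range(-4,5,2),np.radians(range(-12,13,2))):
        Q=np.array(list(product((-60,60),(-14,14),(-13,13))),float)@Ro.from_euler("y",pit).as_matrix().T+[off,0,17+dz]
        P=Q@R.T+s["eef_pos"];u=proj("side",P)
        a=np.zeros((480,640),np.uint8);cv2.fillConvexPoly(a,cv2.convexHull(np.round(u).astype(np.int32)),1)
        # visible mask must lie in a
        a=a>0;best.append(((a&m).sum()/(a|m).sum(),off,dz,round(np.degrees(pit))))
    print(sorted(best,reverse=True)[:6],m.sum())
```

```text
[455.7254929  247.99507615 118.61756728] [3.14157944e+00 4.36828182e-04 1.73134526e+00] 27.716778869603893 [ 0.56876135 -0.05279171  5.86150814]
bar 0.77 (286, 185, 70, 220) [array([451.5, 274.6]), array([27.8, 71.5]), np.float64(8.8)] tool x -8.687798524859502 62.817803297517514 y -13.96690400481705 13.947049895894889
rest 0.88 (283, 144, 72, 90) [array([445.3, 303.5]), array([48.2, 37.1]), np.float64(11.7)] tool x 36.948383822472394 74.50036490805915 y -25.035901145804615 23.197045585276012
[(np.float64(0.804961505560308), 6, 4, 12), (np.float64(0.8045492839090144), 6, 2, 12), (np.float64(0.7933954276037256), 4, 4, 12), (np.float64(0.7918401332223147), 4, 4, 10), (np.float64(0.78239608801956), 2, 4, 8), (np.float64(0.7801131770412287), 2, 4, 6)] 983
```

Run:
```python
from h import *
s=read_state();R=Ro.from_euler("xyz",s["orientation"]).as_matrix();im=snapshot("wrist")
for k in range(2):
    m=silhouettes("bar","wrist")[0]["region"]
    for v in range(188,262,8):
        c=np.where(m[v])[0]
        if len(c)<2: continue
        w=unp("wrist",[[c.min()-.5,v],[c.max()+.5,v]],s["eef_pos"][2]-4,s);t=np.c_[w-s["eef_pos"][:2],[0,0]]@R
        print(v,len(c),np.round(t[:,0].mean(),1),round(t[1,1]-t[0,1],2),im[v,c].mean(0).round())
    im=snapshot("wrist");break
```

```text
188 60 61.6 23.58 [70. 44. 23.]
196 68 58.4 26.86 [112.  74.  40.]
204 70 55.2 27.8 [111.  74.  40.]
212 70 51.9 27.95 [111.  74.  41.]
220 68 48.6 27.3 [112.  74.  40.]
228 68 45.3 27.47 [112.  74.  40.]
236 68 41.9 27.64 [112.  74.  40.]
244 68 38.5 27.83 [112.  74.  41.]
252 67 35.1 27.62 [112.  74.  40.]
260 67 31.5 27.82 [112.  74.  41.]
```

>>> {"fn": "move_arm", "kwargs": {"series": [0.2,0,1,0,0.5,-0.1,3,0,0.5,-0.1,5,0,0.5,-0.1,6,0,0.5,-0.1,6,0,0.5,-0.1,6,0,0.5,-0.1,6,0]}}

```text
clock: 40.78
eef_pos: [453.8, 254.7, 59.5]
orientation: [3.141, -0.001, 1.734]
force: [0.6, -0.1, -0.6]
width: 27.7
grasp_force: 40.0
```

Run:
```python
from h import *
s=read_state();print(s["eef_pos"],s["orientation"],s["width"],s["force"],cm(s,[453.5,252.7,35]))
```

```text
[453.83018005 254.72096234  59.47105788] [ 3.14065493e+00 -5.66129128e-04  1.73361858e+00] 27.742164694468137 [ 0.58668109 -0.11487764 -0.58981625] [-0.19545626 -0.06763644  2.44693318]
```

>>> {"fn": "move_arm", "kwargs": {"series": [-0.2,0,0.7,0,-0.2,0,1.4,0,-0.2,0,2,0,-0.2,0,2.4,0,-0.2,0,2.4,0,-0.2,0,2.4,0,-0.2,0,2.4,0]}}

```text
clock: 41.37
eef_pos: [453.5, 252.5, 34.5]
orientation: [-3.141, 0.0, 1.734]
force: [0.1, 1.1, -2.0]
width: 27.6
grasp_force: 40.0
```

>>> {"fn": "move_arm", "kwargs": {"series": [0,0,0,0,0,0,0,0,0,0,0,0,0,0,0,0,0,0,0,0], "hand": 4.2}}

```text
clock: 41.78
eef_pos: [453.6, 252.6, 34.8]
orientation: [3.141, -0.0, 1.734]
force: [-0.8, -0.0, -0.3]
width: 41.3
grasp_force: 0.0
```

>>> {"fn": "move_arm", "kwargs": {"series": [0,0,-1,0,0,0,-3,0,0,0,-6,0,0,0,-9,0,0,0,-13,0,-3,0,-16,0,-6,2,-17,0,-9,3.5,-17,0,-9,3.5,-17,0,-9,3.5,-17,0]}}

```text
clock: 42.62
eef_pos: [503.7, 167.3, 205.7]
orientation: [3.141, -0.0, 1.73]
force: [-0.6, 0.4, 0.1]
width: 41.9
grasp_force: 0.0
```

Run:
```python
from h import *
s=read_state();print(s["eef_pos"],s["orientation"],s["force"])
im=rects(s);cv2.imwrite("pics/w16.png",im[:,:,::-1])
t=snapshot("top")
for q in("gate","bar","rest","winder"):
  for r in silhouettes(q,"top")[:1]:
    z=dict(gate=78,bar=30,rest=9,winder=12)[q];c=max(cv2.findContours(r["region"].astype(np.uint8),0,2)[0],key=len).reshape(-1,2)
    print(q,r["confidence"],r["uv"],cv2.boundingRect(c),[np.round(a,1) for a in cv2.minAreaRect(unp("top",c,z).astype(np.float32))])
h=cv2.cvtColor(t,cv2.COLOR_RGB2HSV)[240:275,360:455];m=(h[...,0]>8)&(h[...,0]<28)&(h[...,1]>90);v,u=np.where(m)
if len(u):print("wood px",len(u),u.mean()+360,v.mean()+240,unp("top",[[u.mean()+360,v.mean()+240]],63))
for p,i in spacers("top",59,None,t): print(np.round(p,3),i)
```

```text
[503.70152513 167.31578088 205.69665971] [ 3.14051969e+00 -2.06338546e-04  1.72969144e+00] [-0.57156175  0.38108296  0.13557256]
bar 0.69 [281. 120.] [array([454.2, 251.5]), array([ 29.6, 119.1]), np.float64(8.6)]
rest 0.94 [298. 125.] [array([454. , 251.8]), array([ 50.2, 140. ]), np.float64(8.9)]
gate 0.63 [418.4, 257.2] (409, 254, 25, 11) [array([ 503.9, -241.2]), array([57.7, 24. ]), np.float64(88.4)]
winder 0.58 [406.1, 224.9] (361, 172, 94, 100) [array([ 604.7, -219.3]), array([230.6, 250.6]), np.float64(89.5)]
wood px 43 412.09302325581393 258.0 [[ 507.80909324 -222.05658072]]
[ 5.90843e+02 -2.45152e+02 -9.00000e-03] 0.6200814111261872
[595.109  -9.908   1.121] 0.8529856386999244
```

Run:
```python
from h import *
t=cv2.imread("pics/top0.png")[:,:,::-1].copy()
h=cv2.cvtColor(t,cv2.COLOR_RGB2HSV)[240:275,360:455];m=(h[...,0]>8)&(h[...,0]<28)&(h[...,1]>90);v,u=np.where(m)
print(len(u),unp("top",[[u.mean()+360,v.mean()+240]],63))
im=snapshot("wrist");b=snapshot("side")
for q,c in(("c1","side"),("bar","side"),("washer","top"),("bobbin","top"),("chalk","top")):
  for r in silhouettes(q,c)[:4]:
    print(q,r["confidence"],r["uv"],r["region"].sum())
```

```text
38 [[ 507.65440518 -133.88458779]]
c1 0.87 [243.0, 460.6] 736
c1 0.52 [312.8, 271.2] 225
bar 0.85 [336.4, 390.1] 1112
washer 0.57 [304.5, 296.1] 145
washer 0.25 [407.5, 226.5] 7572
bobbin 0.44 [488.0, 283.9] 74
bobbin 0.41 [269.7, 216.5] 1682
chalk 0.79 [314.5, 182.7] 218
```

```bash
python3 -c "
from workcell import *
print(close_job())"
```

```text
the job is handed in; nothing more can be done
None
```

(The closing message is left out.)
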